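# Fit the knurled collar on the polisher spindle and hold it home

### The job

Lift the yellow saddle guard off the polisher's spindle and hang it astride the steel rail, and let go of it; then set the knurled collar on the spindle, turn it until its hidden keyway drops over the cross pin, push it fully home against the sprung plate and finish while still holding it down there, as the spring lifts it if you let go. Leave everything else on the bench where it is.

Things in the scene. Friction and masses are not known exactly. Their poses are not given: they have to be found in the camera images.
- guard_grip (a point): Middle of the black fin on top of the yellow saddle guard (a rigid inverted U, about 160 g, upright over the polisher's spindle). Fin: 12 mm thick along x, 40 mm along y, 40 mm high; its top is 16 mm above this point. The guard's feet are 94 mm below this point. z up.
- guard_saddle (a point): Centre of the underside of the guard's top plate, the face that rests on the bar; 28 mm below guard_grip, same axes. Plate 78 mm (x) by 60 mm (y), 4 mm thick. Two legs, 4 mm thick and 66 mm long, hang down at +-37 mm along x, 70 mm clear between them; open along y.
- rail_mid (a point): Middle of the axis of a horizontal steel bar, 14 mm thick, 200 mm long along this point's y, on two posts at its ends; axis 170 mm above the bench. z up. The guard hangs with its y along the bar (either way round), a leg on each side, its top plate resting on the bar, between the posts.
- collar_mid (a point): Centre, half-way up, of the knurled aluminium collar with blue top: 52 mm across, 52 mm high, about 220 g, upright on the bench, z up. Blind bore from below, 24 mm across, 46 mm deep. Four keyways, 12 mm wide, at +x, -x, +y, -y of this point run up the whole bore and are open at the bottom: it fits every quarter turn.
- collar_bottom (a point): Centre of the collar's underside, 26 mm below collar_mid.
- lap_home (a point): On the upright spindle axis of the green polisher (base 150 mm square, top 50 mm above the bench): where the centre of the collar's underside lies when fully home, 64 mm above the bench. z up. A collar not lined up rests on the pin, 24 mm higher; with a keyway within about 0.1 rad of the pin it goes down 14 mm freely, then 10 mm against the sprung plate.
- spindle_top (a point): Top of the spindle, a fixed upright steel post 20 mm across, 46 mm above lap_home; its last 8 mm taper to 8 mm across. A brass cross pin, 6 mm thick, sticks out 7 mm on two opposite sides, its upper side 22 mm below this point. The pin's heading is random and NOT given by this point's axes (it is visible once the guard is off).
- plate (a joint): Orange sprung ring plate, 54 mm across, round the spindle foot: 0 when up (its top 10 mm above lap_home), 0.010 m when the collar has pushed it fully home. Its spring pushes up with 6 N at 0 and 9 N at 0.010.
- crystal: Bystander, not to be moved: pale clear upright block 45 x 45 x 110 mm; origin at the centre of its underside.
- tape: Bystander, not to be moved: blue roll of tape, 64 mm across, 18 mm high; origin at the centre of its underside.
- cup: Bystander, not to be moved: small white cup, 50 mm across, 35 mm high; origin at the centre of its underside.
- glue: Bystander, not to be moved: small green bottle with orange cap, 32 mm across, 70 mm high; origin at the centre of its underside.
- flask: Bystander, not to be moved: tall blue bottle, 64 mm across, 200 mm high; origin at the centre of its underside.
- carton: Bystander, not to be moved: cardboard box 70 x 60 x 45 mm; origin at the centre of its underside.

How it is judged:
On the way, in this order (a step that is already met when the one before it is completed fails the run):
1. the guard hangs astride the rail, let go (x of guard_saddle in the frame of rail_mid between -0.025 and 0.025 m and y of guard_saddle in the frame of rail_mid between -0.085 and 0.085 m and z of guard_saddle in the frame of rail_mid between 0 and 0.014 m and angle between guard_saddle's own z axis and vertical below 0.5 rad and angle between the y axis of guard_saddle and the y axis of rail_mid, either way round below 0.5 rad and contact force between guard and the fingers below 0.1 N), for 0.2 s.
2. the collar has dropped over the pin and is pushed home (z of collar_bottom in the frame of lap_home below 0.0025 m and horizontal distance between collar_bottom and lap_home below 0.004 m and angle between collar_mid's own z axis and vertical below 0.08 rad and value of joint plate above 0.0075 m), for 0.2 s.
At the end, for the whole second after the job is handed in: Guard hangs untouched and still astride the bar (25 mm across, 85 mm along, 0.5 rad). Collar within 2.5 mm of home height, 4 mm of the axis, 0.08 rad of upright, plate pressed over 7.5 mm, fingers still holding it (over 1.5 N) through the last second. Bystanders within 40 mm (all of step 1 and all of step 2 and linear speed of guard below 0.1 m/s and contact force between collar and the fingers above 1.5 N and linear speed of collar below 0.02 m/s); the arm keeps its last pose, push and grip.
It fails at once if a bystander was moved more than 40 mm or tipped (distance of any of crystal, tape, cup, glue, flask, carton from where it was at the start of the episode above 0.04 m or angle between any of crystal, tape, cup, glue, flask, carton's own z axis and vertical above 0.6 rad).
It also fails if it takes over 67 s, if anything falls off the work surface, if the arm or the gripper's body presses on something with over 40 N, if the wrist force passes 120 N, or if a joint passes its speed limit or range.

### The arm

A 7-joint arm with a two-finger parallel gripper is mounted at the origin on the work surface. World frame = base frame: x ahead of the robot, y to its left, z up, the work surface at z = 0. Lengths are in m, angles in rad, forces in N, time in s.
With the tool pointing down it reaches from about 0.4 to 0.875 m from the base axis. Payload 19.3 kg.
Tool frame: the origin (TCP) lies at the very end of the fingers, on their centre line; the grasp point (between the pads) lies 19 mm behind it; z points along the fingers, y is the direction in which the jaws open and shut (so a half turn about z gives the same grasp; the last joint's range is limited). The gripper opens to 85 mm and grips with 20 to 120 N. Pads are 22 mm wide; open, the fingers measure 114 mm over their backs; the gripper's body (76 mm by 85 mm) begins 54 mm behind the grasp point. The pads swing forward as they close: fully open they stand 13 mm farther back than shut.
Start: joints at [1.142, 0.521, -0.036, 1.599, 0.021, 1.021, -0.113], TCP at [0.219, -0.585, 0.231] pointing down, gripper open.
Joint ranges: [-2.91, 2.91], [-0.3, 2.13], [-1.5, 1.42], [0.17, 2.43], [-1.26, 4.41], [0.16, 1.93], [-2.52, 2.52]. Speed limits (rad/s): [1.89, 1.89, 2.39, 2.39, 3.01, 3.01, 3.01].

### API

Orientations are given as [roll, pitch, yaw] about the fixed x, y, z axes, in that order (R = Rz(yaw) Ry(pitch) Rx(roll)).
In Python, from workcell import bot, vision, job_done gives the robot as it stands.
- The arm moves only by the tool arm_command, never from a script. Its arguments are lists of equal length, an entry for each row: "gripper": the finger opening in cm, from 0 to 8.54; "slide": the shift along the tool's x, y, z in cm, a list of three; "turn": the turn, a rotation vector about the tool's x, y, z in degrees, a list of three. A call has 1 to 5 rows; each row is the pose to reach, as a shift and turn from the pose commanded when the call began, along the tool's axes at that moment; what a row does not reach only later rows make up. A row lasts 1/8 s, in which the tool goes at most 62.5 mm and 10.7 degrees, less where a joint would pass 70% of its speed; a pose out of reach is approached as far as the arm can. A call with a gripper value outside its range is refused whole. The fingers move at their own pace and stop on an object; "force" is the grip in N (left out, the last holds). Time passes only in rows, so rows that repeat a pose let the fingers close. It gives the time, the measured TCP pose, the force and the opening at its end, in the units of the state.
- bot.observe(): the state, without advancing time (a new reading comes with each control period).
- vision.grab_frame(name): name is "side" or "top"; returns the picture (384x512x3 uint8, blue, green, red); there is no depth.
- vision.camera_model(name): a dict with "mtx" (3x3 intrinsics, pixels), "T" (4x4, takes a point from camera to world coordinates). Camera axes: x right, y down, z forward; pixel columns grow to the right and rows downward; lengths in m; the calibration is good to about 2 mm. A picture is of the moment at which its call begins. camera_model takes no time and is no camera call.
- job_done(): hands the job in, once; it reports no verdict.
The state is a dict: "clock": time; "qpos": joint angles; "qd": joint speeds; "joint_efforts": joint torques, N m; "position": TCP position; "tool_rot": TCP orientation; "force": force on the tool from outside, world axes, zero at the start; "moment": the same for the moment, N m; "grip_width": finger opening in m.
Only numpy, scipy, OpenCV 4.12 (cv2) and the standard library are available. Lean on these libraries where they do the work, as an engineer would, in place of code of your own. Each camera call takes 0.05 s, during which the arm holds its last target. There are 200 camera calls.

## Working session

There is one attempt and no reset: what is moved stays moved. The work goes in short steps, Python scripts to look and compute and a tool call to move; the robot and the scene stay as the last step left them, time stands still between calls to the robot, and variables do not carry over. Pictures are saved under pics/ and viewed, about 8 in all and at most 12, crops included, and the job is handed in when it is done.

Besides the shell and the picture viewer there is one more tool, called after "Request:" by a JSON object that holds its "name" and its "arguments", one argument or row to a line. arm_command: Moves the arm, as the interface text tells. Its arguments: {"type":"object","properties":{"gripper":{"type":"array","items":{"type":"number"}},"slide":{"type":"array","items":{"type":"array","items":{"type":"number"}}},"turn":{"type":"array","items":{"type":"array","items":{"type":"number"}}},"force":{"type":"number"}},"required":["gripper","slide","turn"]}

```bash
mkdir -p pics
cat > h.py <<'E'
import numpy as np,cv2
from workcell import bot,vision,job_done
E
python3 - <<'E'
from h import *
for n in("side","top"):
    cv2.imwrite(f"pics/{n}0.png",vision.grab_frame(n)); m=vision.camera_model(n); print(n,np.round(m["mtx"],1).tolist(),np.round(m["T"],3).tolist())
s=bot.observe(); print(s["clock"],s["position"],s["tool_rot"],s["grip_width"],s["force"])
E
ls
```

```text
side [[414.2, 0.0, 252.2], [0.0, 414.2, 194.8], [0.0, 0.0, 1.0]] [[-0.843, -0.411, 0.348, 0.243], [-0.538, 0.662, -0.521, 0.449], [-0.017, -0.626, -0.779, 0.83], [0.0, 0.0, 0.0, 1.0]]
top [[499.1, 0.0, 253.4], [0.0, 499.1, 196.6], [0.0, 0.0, 1.0]] [[-0.008, -0.984, 0.177, 0.382], [-1.0, 0.009, 0.006, -0.02], [-0.007, -0.177, -0.984, 1.243], [0.0, 0.0, 0.0, 1.0]]
0.1 [ 0.21931963 -0.58495346  0.23079487] [-3.14059982e+00  8.42805886e-05  3.58735394e-01] 0.08559435318450216 [ 0.1932462  -0.80843705  0.10043586]
h.py
pics
```

View pics/side0.png

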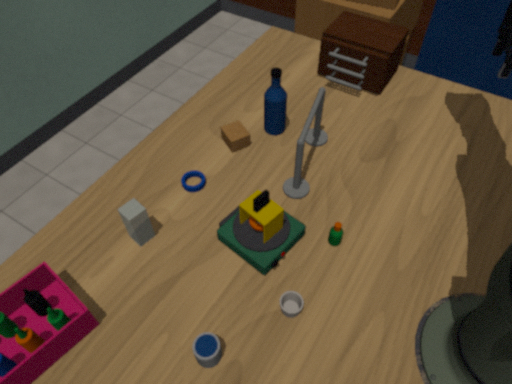

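View pics/top0.png

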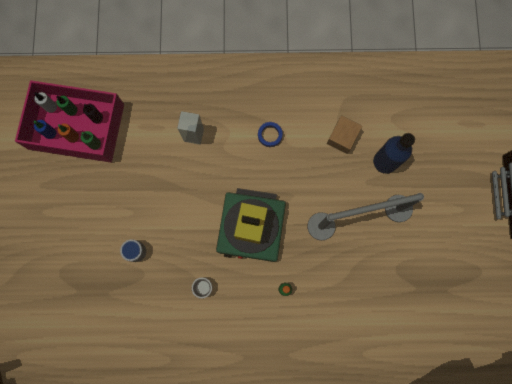

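Side: guard fin at (262,200), rail (303,143)–(321,92), collar (207,345). Top: guard (251,221), rail (325,219)–(421,197), collar (132,251). I'll zoom in for precise pixels.

Run:
```python
from h import *
t=cv2.imread("pics/top0.png");s=cv2.imread("pics/side0.png")
def c(im,x,y,w,h,k):
    o=cv2.resize(im[y:y+h,x:x+w],None,fx=k,fy=k,interpolation=cv2.INTER_CUBIC)
    for i in range(0,w,10):
        cv2.putText(o,str(x+i),(i*k,8),0,.3,(0,0,255)); o[::4,i*k]=(0,0,255)
    for j in range(0,h,10):
        cv2.putText(o,str(y+j),(0,j*k+8),0,.3,(0,0,255)); o[j*k,::4]=(0,0,255)
    return o
a=np.hstack([c(t,215,185,80,75,5),c(s,220,180,80,75,5)])
b=np.hstack([c(t,315,185,110,55,4)[:220],c(s,285,80,50,55,4),np.zeros((220,160,3),np.uint8)])
b2=np.zeros((220,160,3),np.uint8)
cv2.imwrite("pics/m.png",np.vstack([a,b]))
# blobs
for n,im in(("top",t),("side",s)):
    hsv=cv2.cvtColor(im,cv2.COLOR_BGR2HSV)
    for nm,lo,hi in(("yellow",(24,150,70),(34,255,255)),("blue",(100,120,40),(125,255,255))):
        k,l,st,ce=cv2.connectedComponentsWithStats(cv2.inRange(hsv,lo,hi))
        print(n,nm,[(st[i].tolist(),np.round(ce[i],1).tolist()) for i in range(1,k) if st[i,4]>60])
```

```text
top yellow [([235, 203, 32, 39, 796], [250.1, 222.5])]
top blue [([34, 120, 13, 13, 90], [40.5, 126.3]), ([258, 123, 24, 23, 180], [269.8, 133.7]), ([387, 143, 15, 18, 97], [393.6, 152.2]), ([123, 243, 15, 15, 135], [130.3, 249.9])]
side yellow [([239, 190, 45, 52, 961], [262.7, 213.9])]
side blue [([415, 0, 97, 99, 6491], [465.7, 44.0]), ([265, 79, 21, 55, 899], [274.4, 108.1]), ([182, 171, 23, 20, 232], [193.1, 180.6]), ([196, 335, 21, 21, 345], [205.8, 345.3]), ([0, 354, 11, 22, 116], [3.0, 366.3])]
```

View pics/m.png

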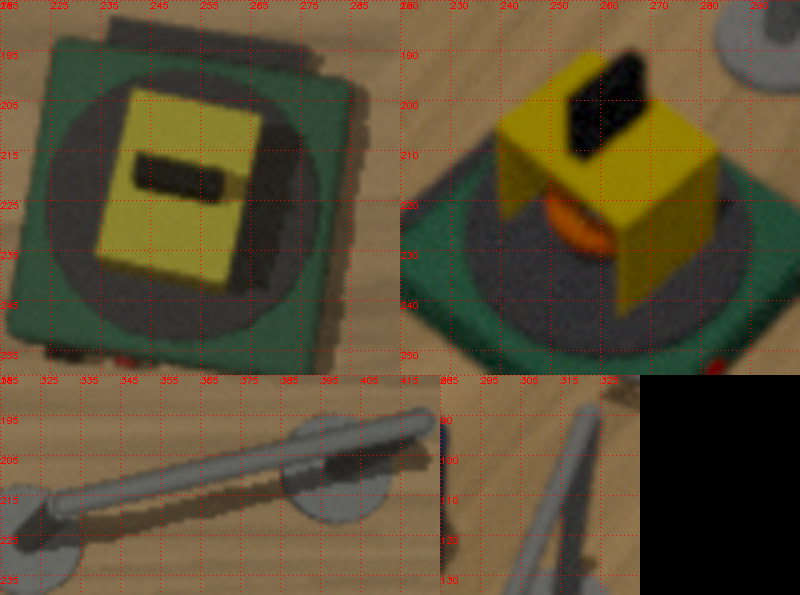

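```bash
cat >> h.py <<'E'
C={n:vision.camera_model(n) for n in("top","side")}
def ray(n,p):
    m=C[n];return m["T"][:3,3],m["T"][:3,:3]@np.linalg.solve(m["mtx"],[p[0],p[1],1])
def onz(n,p,z): o,d=ray(n,p);return o+d*(z-o[2])/d[2]
def proj(n,P):
    m=C[n];q=m["mtx"]@(m["T"][:3,:3].T@(np.array(P)-m["T"][:3,3]));return q[:2]/q[2]
def tri(pt,ps):
    (a,d),(b,e)=ray("top",pt),ray("side",ps)
    d=d/np.linalg.norm(d);e=e/np.linalg.norm(e)
    s=np.linalg.lstsq(np.c_[d,-e],b-a,rcond=None)[0]
    P,Q=a+s[0]*d,b+s[1]*e
    return (P+Q)/2,np.linalg.norm(P-Q)
E
python3 - <<'E'
from h import *
np.set_printoptions(precision=4,suppress=True)
T=[(241.4,202.6),(267.4,208),(261,240.6),(234.2,236)];S=[(239.6,205.6),(258,190),(283.6,210),(263,225.6)]
P=[]
for a,b in zip(T,S): p,e=tri(a,b);P.append(p);print(p,e)
P=np.array(P);print("guard plate top c",P.mean(0));x=(P[0]-P[3]+P[1]-P[2])/2;y=(P[0]-P[1]+P[3]-P[2])/2
print("x",x,np.linalg.norm(x),np.degrees(np.arctan2(x[1],x[0])),"y",y,np.linalg.norm(y),np.degrees(np.arctan2(-y[0],y[1])))
z=P.mean(0)[2]; print([onz("top",t,z) for t in T])
print("rail far",tri((422,195.8),(322.5,89.3)))
a,b=onz("top",(422,195.8),.17),onz("top",(329.3,217.5),.17);print(a,b,np.linalg.norm(a-b),"mid",(a+b)/2,"dir",np.degrees(np.arctan2(*(a-b)[1::-1])), proj("side",b),proj("side",a))
print("collar",tri((131,249.9),(206,345.3)),onz("top",(131,249.9),.052),onz("side",(206,345.3),.052))
# polisher base corners top view
B=[(226.6,192.6),(284.8,202),(278,259),(216.4,252)]
Q=np.array([onz("top",b,.05) for b in B]);print("base",Q,Q.mean(0))
im=cv2.imread("pics/side0.png");o=cv2.resize(im[80:205,280:340],None,fx=4,fy=4)
t=cv2.imread("pics/top0.png");o2=cv2.resize(t[230:270,110:150],None,fx=6,fy=6);o3=cv2.resize(im[325:370,185:230],None,fx=6,fy=6)
for q in (a,b): pass
c=np.zeros((510,520,3),np.uint8);c[:500,:240]=o;c[:240,245:485]=o2;c[240:510,245:515]=o3
cv2.imwrite("pics/m2.png",c)
E
```

```text
[0.5697 0.0135 0.119 ] 0.0032741511181527874
[ 0.558  -0.0452  0.1184] 0.0005813370402755652
[ 0.4839 -0.0299  0.114 ] 0.0012647335731940561
[0.4961 0.0312 0.1203] 0.00267785306921475
guard plate top c [ 0.5269 -0.0076  0.1179]
x [ 0.0739 -0.0165  0.0016] 0.07573966626640825 -12.560667149510106 y [0.012  0.0599 0.0034] 0.06116397142197268 -11.284632125057097
[array([0.5714, 0.0142, 0.1179]), array([ 0.5584, -0.0451,  0.1179]), array([ 0.4841, -0.0296,  0.1179]), array([0.495 , 0.0308, 0.1179])]
rail far (array([ 0.5737, -0.3823,  0.1676]), np.float64(0.0014532455388557041))
[ 0.574  -0.3813  0.17  ] [ 0.5281 -0.1777  0.17  ] 0.2086901245595659 mid [ 0.5511 -0.2795  0.17  ] dir -77.30752724226228 [299.8829 142.576 ] [322.0543  88.6548]
collar (array([0.47  , 0.2792, 0.0541]), np.float64(0.0010385694351466837)) [0.4706 0.2799 0.052 ] [0.4701 0.2785 0.052 ]
base [[ 0.6078  0.0522  0.05  ]
 [ 0.5833 -0.0889  0.05  ]
 [ 0.4462 -0.0701  0.05  ]
 [ 0.464   0.0763  0.05  ]] [ 0.5253 -0.0076  0.05  ]
```

View pics/m2.png

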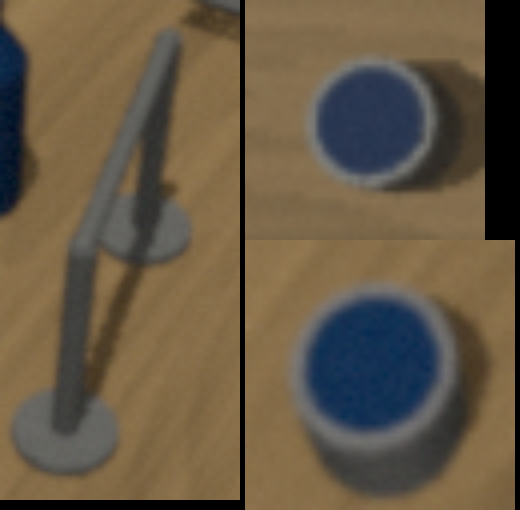

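Rail near end in side is at about (300.7,139.5), matching the prediction at z=0.17. The collar triangulates to 54 mm high (52 given), and the guard plate top to 118 mm (120 expected). Next I compute the move to above the fin and the flask's clearance.

```bash
cat >> h.py <<'E'
from scipy.spatial.transform import Rotation as Ro
def to(x,y,z,psi,s=None):
    s=s or bot.observe();R=Ro.from_euler("xyz",s["tool_rot"]);G=Ro.from_euler("xyz",[np.pi,0,np.radians(psi)])
    print("t",s["clock"],"pos",np.round(s["position"],4),"rot",np.round(np.degrees(s["tool_rot"]),1),"slide cm",np.round(R.inv().apply(np.array([x,y,z])-s["position"])*100,2).tolist(),"turn",np.round((R.inv()*G).as_rotvec(degrees=True),1).tolist())
E
python3 - <<'E'
from h import *
to(.527,-.0076,.20,78)
print(onz("top",(407,139),.2),onz("top",(384,165),0),onz("side",(275,128),0), onz("side",(276,71),.2))
E
```

```text
t 0.1 pos [ 0.2193 -0.585   0.2308] rot [-179.9    0.    20.6] slide cm [49.08, -43.25, 3.12] turn [-0.1, -0.0, -57.4]
[ 0.69382558 -0.34727828  0.2       ] [ 0.68522768 -0.34709216  0.        ] [ 0.69319545 -0.35477032  0.        ] [ 0.69238767 -0.34812454  0.2       ]
```

Request:
{"name": "arm_command", "arguments": {
  "gripper": [8.5,8.5,8.5,8.5,8.5],
  "slide": [
    [49.1,-43.2,0],
    [49.1,-43.2,0],
    [49.1,-43.2,0],
    [49.1,-43.2,0],
    [49.1,-43.2,0]
  ],
  "turn": [
    [0,0,-57.4],
    [0,0,-57.4],
    [0,0,-57.4],
    [0,0,-57.4],
    [0,0,-57.4]
  ],
  "force": 50
}}

```text
clock: 0.72
position: [0.3672, -0.3077, 0.2314]
tool_rot: [3.142, 0.0, 1.302]
force: [1.0, -0.4, 0.2]
grip_width: 0.0849
```

```bash
python3 -c "
from h import *
to(.527,-.0076,.22,78)"
```

```text
t 0.725 pos [ 0.3672 -0.3077  0.2314] rot [180.    0.   74.6] slide cm [33.17, 7.45, 1.13] turn [0.0, 0.0, -3.4]
```

Request:
{"name": "arm_command", "arguments": {
  "gripper": [6,6,6,6,6],
  "slide": [
    [33.1,7.4,0],
    [33.1,7.4,0],
    [33.1,7.4,0],
    [33.1,7.4,0],
    [33.1,7.4,0]
  ],
  "turn": [
    [0,0,-3],
    [0,0,-3],
    [0,0,-3],
    [0,0,-3],
    [0,0,-3]
  ]
}}

```text
clock: 1.35
position: [0.5155, -0.0327, 0.2313]
tool_rot: [-3.142, 0.0, 1.348]
force: [1.6, -0.4, -0.0]
grip_width: 0.0603
```

Request:
{"name": "arm_command", "arguments": {
  "gripper": [6,6,6],
  "slide": [
    [0,0,0],
    [0,0,0],
    [0,0,0]
  ],
  "turn": [
    [0,0,0],
    [0,0,0],
    [0,0,0]
  ]
}}

```text
clock: 1.72
position: [0.5145, -0.0357, 0.2312]
tool_rot: [-3.141, 0.001, 1.347]
force: [1.2, -0.5, 0.2]
grip_width: 0.0599
```

```bash
python3 -c "
from h import *
to(.527,-.0076,.127,78)"
```

```text
t 1.725 pos [ 0.5145 -0.0357  0.2312] rot [-180.     0.    77.2] slide cm [3.02, 0.59, 10.42] turn [-0.0, 0.0, -0.8]
```

Request:
{"name": "arm_command", "arguments": {
  "gripper": [6,6,6,6,6],
  "slide": [
    [3,0.6,0],
    [3,0.6,5],
    [3,0.6,10.3],
    [3,0.6,10.3],
    [3,0.6,10.3]
  ],
  "turn": [
    [0,0,-0.8],
    [0,0,-0.8],
    [0,0,-0.8],
    [0,0,-0.8],
    [0,0,-0.8]
  ]
}}

```text
clock: 2.35
position: [0.5282, -0.007, 0.1301]
tool_rot: [3.14, -0.0, 1.362]
force: [0.0, 0.7, 0.2]
grip_width: 0.0599
```

Run:
```python
from h import *
to(.527,-.0076,.127,78)
a=vision.grab_frame("top")[180:255,210:290];b=vision.grab_frame("side")[150:250,215:315]
cv2.imwrite("pics/g.png",np.hstack([cv2.resize(a,(400,375)),cv2.resize(b,(375,375))]))
```

```text
t 2.35 pos [ 0.5282 -0.007   0.1301] rot [179.9  -0.   78. ] slide cm [-0.09, -0.1, 0.31] turn [0.1, -0.0, 0.0]
```

View pics/g.png

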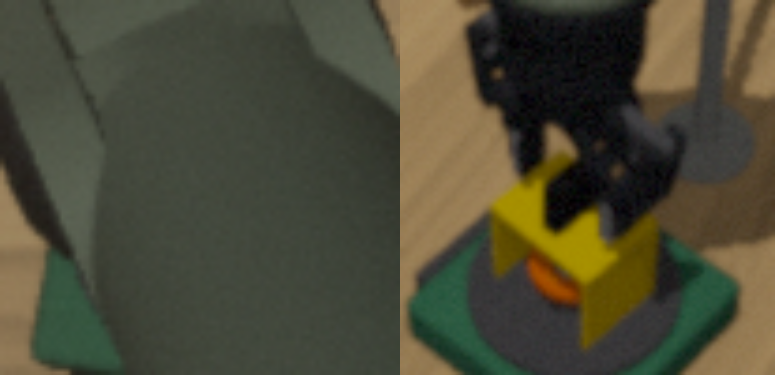

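The side view shows the fin standing between the fingers, with the jaws across its thickness. Close and lift.

Request:
{"name": "arm_command", "arguments": {
  "gripper": [0.8,0.8,0.8,0.8,0.8],
  "slide": [
    [0,0,0],
    [0,0,0],
    [0,0,0],
    [0,0,0],
    [0,0,0]
  ],
  "turn": [
    [0,0,0],
    [0,0,0],
    [0,0,0],
    [0,0,0],
    [0,0,0]
  ],
  "force": 50
}}

```text
clock: 3.08
position: [0.5277, -0.0066, 0.1285]
tool_rot: [3.141, -0.0, 1.363]
force: [0.6, -0.8, 3.3]
grip_width: 0.0112
```

Request:
{"name": "arm_command", "arguments": {
  "gripper": [0.8,0.8,0.8,0.8,0.8],
  "slide": [
    [0,0,0],
    [0,0,0],
    [0,0,-5],
    [0,0,-10],
    [0,0,-16]
  ],
  "turn": [
    [0,0,0],
    [0,0,0],
    [0,0,0],
    [0,0,0],
    [0,0,0]
  ]
}}

```text
clock: 3.7
position: [0.5266, -0.0065, 0.2892]
tool_rot: [-3.139, 0.0, 1.363]
force: [1.0, -0.8, -1.7]
grip_width: 0.0118
```

Request:
{"name": "arm_command", "arguments": {
  "gripper": [0.8,0.8],
  "slide": [
    [0,0,0],
    [0,0,0]
  ],
  "turn": [
    [0,0,0],
    [0,0,0]
  ]
}}

```text
clock: 3.95
position: [0.5269, -0.0067, 0.2876]
tool_rot: [-3.141, 0.0, 1.362]
force: [0.4, 0.6, -2.6]
grip_width: 0.0114
```

Run:
```python
from h import *
to(.5466,-.26,.30,102.7)
to(.5466,-.26,.205,102.7)
a=vision.grab_frame("top")[150:270,200:300];b=vision.grab_frame("side")[110:250,215:315]
cv2.imwrite("pics/g2.png",np.hstack([cv2.resize(a,(400,480)),cv2.resize(b,(343,480))]))
```

```text
t 3.95 pos [ 0.5269 -0.0067  0.2876] rot [-179.9    0.    78.1] slide cm [-24.38, 7.16, -1.23] turn [-0.1, 0.0, -24.6]
t 3.95 pos [ 0.5269 -0.0067  0.2876] rot [-179.9    0.    78.1] slide cm [-24.37, 7.17, 8.27] turn [-0.1, 0.0, -24.6]
```

View pics/g2.png

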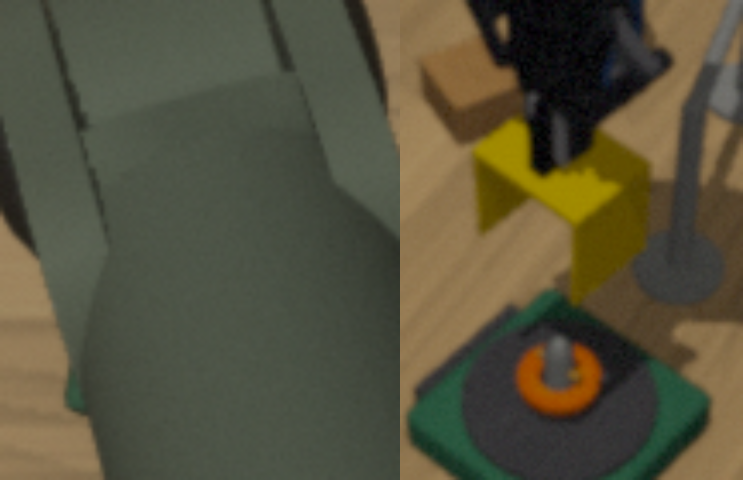

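Request:
{"name": "arm_command", "arguments": {
  "gripper": [0.8,0.8,0.8,0.8,0.8],
  "slide": [
    [-24.4,7.2,-0.5],
    [-24.4,7.2,-0.5],
    [-24.4,7.2,-0.5],
    [-24.4,7.2,-0.5],
    [-24.4,7.2,-0.5]
  ],
  "turn": [
    [0,0,-24.6],
    [0,0,-24.6],
    [0,0,-24.6],
    [0,0,-24.6],
    [0,0,-24.6]
  ]
}}

```text
clock: 4.68
position: [0.5462, -0.2643, 0.2913]
tool_rot: [-3.139, -0.001, 1.787]
force: [-0.0, 1.4, -2.7]
grip_width: 0.0111
```

Request:
{"name": "arm_command", "arguments": {
  "gripper": [0.8,0.8,0.8],
  "slide": [
    [0,0,0],
    [0,0,0],
    [0,0,0]
  ],
  "turn": [
    [0,0,0],
    [0,0,0],
    [0,0,0]
  ]
}}

```text
clock: 5.05
position: [0.5476, -0.2587, 0.2933]
tool_rot: [-3.142, -0.0, 1.794]
force: [0.8, -0.7, -1.9]
grip_width: 0.0112
```

Run:
```python
from h import *
to(.5466,-.26,.192,102.7)
a=vision.grab_frame("top")[160:250,280:440];b=vision.grab_frame("side")[40:200,255:375]
cv2.imwrite("pics/g3.png",np.hstack([cv2.resize(a,(427,240)),cv2.resize(b,(360,480))[:240*2][:480] if 0 else cv2.resize(b,(180,240))]))
cv2.imwrite("pics/g3.png",cv2.resize(b,(420,560)))
# overlay check: measured spindle/tops colours
```

```text
t 5.05 pos [ 0.5476 -0.2587  0.2933] rot [-180.    -0.   102.8] slide cm [-0.1, -0.13, 10.13] turn [-0.0, -0.0, 0.1]
```

View pics/g3.png

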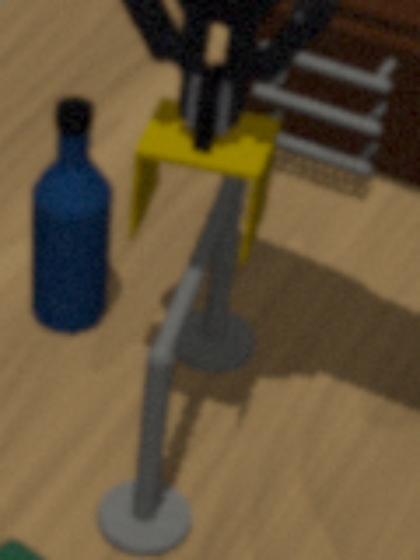

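The guard hangs over the rail with its legs on either side and aligned with it, clear of the flask. Lower it gently.

Request:
{"name": "arm_command", "arguments": {
  "gripper": [0.8,0.8,0.8,0.8,0.8],
  "slide": [
    [-0.1,-0.1,3.5],
    [-0.1,-0.1,7],
    [-0.1,-0.1,9],
    [-0.1,-0.1,10],
    [-0.1,-0.1,10]
  ],
  "turn": [
    [0,0,0],
    [0,0,0],
    [0,0,0],
    [0,0,0],
    [0,0,0]
  ]
}}

```text
clock: 5.78
position: [0.5467, -0.2611, 0.1933]
tool_rot: [-3.141, -0.0, 1.792]
force: [0.7, -0.3, -2.2]
grip_width: 0.0114
```

Request:
{"name": "arm_command", "arguments": {
  "gripper": [0.8,0.8,0.8],
  "slide": [
    [0,0,0.2],
    [0,0,0.4],
    [0,0,0.4]
  ],
  "turn": [
    [0,0,0],
    [0,0,0],
    [0,0,0]
  ]
}}

```text
clock: 6.15
position: [0.5467, -0.2614, 0.1895]
tool_rot: [3.141, 0.0, 1.792]
force: [0.3, -0.1, -2.2]
grip_width: 0.0116
```

Request:
{"name": "arm_command", "arguments": {
  "gripper": [0.8,0.8,0.8],
  "slide": [
    [0,0,0.15],
    [0,0,0.3],
    [0,0,0.3]
  ],
  "turn": [
    [0,0,0],
    [0,0,0],
    [0,0,0]
  ]
}}

```text
clock: 6.52
position: [0.5471, -0.2614, 0.1891]
tool_rot: [3.14, 0.002, 1.792]
force: [-13.3, 4.7, 38.9]
grip_width: 0.0113
```

Request:
{"name": "arm_command", "arguments": {
  "gripper": [0.8,3,3,3,3],
  "slide": [
    [0,0,-0.25],
    [0,0,-0.25],
    [0,0,-0.25],
    [0,0,-0.25],
    [0,0,-0.25]
  ],
  "turn": [
    [0,0,0],
    [0,0,0],
    [0,0,0],
    [0,0,0],
    [0,0,0]
  ]
}}

```text
clock: 7.15
position: [0.5466, -0.2613, 0.1887]
tool_rot: [-3.141, -0.0, 1.792]
force: [0.0, -0.0, -0.3]
grip_width: 0.0302
```

Request:
{"name": "arm_command", "arguments": {
  "gripper": [3.5,3.5,3.5,3.5],
  "slide": [
    [0,0,0],
    [0,0,-3],
    [0,0,-8],
    [0,0,-11]
  ],
  "turn": [
    [0,0,0],
    [0,0,0],
    [0,0,0],
    [0,0,0]
  ]
}}

```text
clock: 7.65
position: [0.5471, -0.2613, 0.3011]
tool_rot: [3.14, 0.001, 1.792]
force: [-0.2, -0.1, 0.1]
grip_width: 0.0347
```

Run:
```python
from h import *
to(.47,.279,.20,120)
b=vision.grab_frame("side")
vision.grab_frame("top")
cv2.imwrite("pics/side1.png",b)
cv2.imwrite("pics/g4.png",cv2.resize(b[40:270,215:355],None,fx=2.6,fy=2.6))
```

```text
t 7.65 pos [ 0.5471 -0.2613  0.3011] rot [1.799e+02 1.000e-01 1.027e+02] slide cm [54.42, 4.32, 10.06] turn [0.1, 0.1, -17.3]
```

View pics/g4.png

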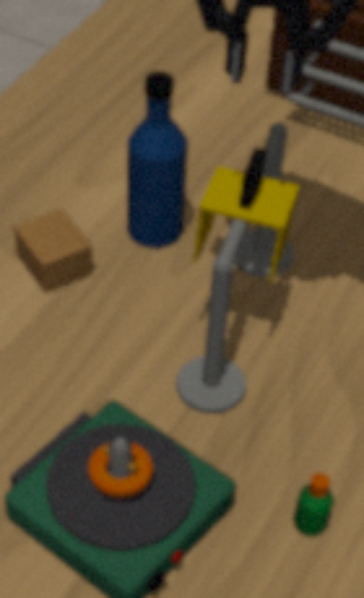

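The guard hangs astride the bar, released. Now to the collar.

Request:
{"name": "arm_command", "arguments": {
  "gripper": [3.5,8.5,8.5,8.5,8.5],
  "slide": [
    [54.4,4.3,0],
    [54.4,4.3,0],
    [54.4,4.3,0],
    [54.4,4.3,0],
    [54.4,4.3,0]
  ],
  "turn": [
    [0,0,-17.3],
    [0,0,-17.3],
    [0,0,-17.3],
    [0,0,-17.3],
    [0,0,-17.3]
  ]
}}

```text
clock: 8.38
position: [0.5017, 0.0497, 0.2985]
tool_rot: [-3.141, 0.0, 2.093]
force: [1.6, -0.4, -0.4]
grip_width: 0.0848
```

```bash
python3 -c "
from h import *
to(.47,.279,.20,120)"
```

```text
t 8.375 pos [0.5017 0.0497 0.2985] rot [-180.     0.   119.9] slide cm [21.45, 8.71, 9.85] turn [-0.0, 0.0, -0.1]
```

Request:
{"name": "arm_command", "arguments": {
  "gripper": [8.5,8.5,8.5,8.5,8.5],
  "slide": [
    [21.4,8.7,9.8],
    [21.4,8.7,9.8],
    [21.4,8.7,9.8],
    [21.4,8.7,9.8],
    [21.4,8.7,9.8]
  ],
  "turn": [
    [0,0,0],
    [0,0,0],
    [0,0,0],
    [0,0,0],
    [0,0,0]
  ]
}}

```text
clock: 9.0
position: [0.4681, 0.281, 0.1988]
tool_rot: [-3.139, -0.002, 2.101]
force: [-0.5, -0.9, -0.0]
grip_width: 0.085
```

Request:
{"name": "arm_command", "arguments": {
  "gripper": [8.5,8.5,8.5],
  "slide": [
    [0,0,0],
    [0,0,0],
    [0,0,0]
  ],
  "turn": [
    [0,0,0],
    [0,0,0],
    [0,0,0]
  ]
}}

```text
clock: 9.38
position: [0.4714, 0.2758, 0.2012]
tool_rot: [3.141, 0.0, 2.092]
force: [-1.2, 0.4, -1.0]
grip_width: 0.085
```

Run:
```python
from h import *
to(.470,.279,.013,120)
t=vision.grab_frame("top");s=vision.grab_frame("side")
a=cv2.resize(t[200:250,225:275],None,fx=8,fy=8,interpolation=3);b=cv2.resize(s[195:245,240:290],None,fx=8,fy=8,interpolation=3)
cv2.imwrite("pics/sp.png",np.hstack([a,b]))
for P in [(.526,-.0072,.11),(.526,-.0072,.074)]: print(proj("top",P),(proj("top",P)-[225,200])*8,proj("side",P),(proj("side",P)-[240,195])*8)
for n,im in(("top",t),("side",s)):
    m=cv2.inRange(cv2.cvtColor(im,cv2.COLOR_BGR2HSV),(5,180,80),(14,255,255));m[:195]=0;m[250:]=0;m[:,:225]=0;m[:,280:]=0
    c=max(cv2.findContours(m,0,2)[0],key=cv2.contourArea);print(n,cv2.fitEllipse(c),"xyz at .072",onz(n,cv2.fitEllipse(c)[0],.072))
```

```text
t 9.375 pos [0.4714 0.2758 0.2012] rot [180.    0.  119.9] slide cm [0.35, 0.02, 18.82] turn [0.0, 0.0, -0.1]
[250.95691708 222.67925786] [207.65533665 181.43406288] [261.11449421 209.95366089] [168.91595371 119.62928711]
[251.14097492 224.60042382] [209.12779935 196.80339059] [261.11194506 219.58548312] [168.89556048 196.68386497]
top ((250.77618408203125, 224.257080078125), (21.34024429321289, 21.72089958190918), 97.02865600585938) xyz at .072 [ 0.52706904 -0.00632302  0.072     ]
side ((264.53790283203125, 226.421630859375), (6.428986072540283, 15.139549255371094), 73.42571258544922) xyz at .072 [0.51056018 0.00332598 0.072     ]
```

View pics/sp.png

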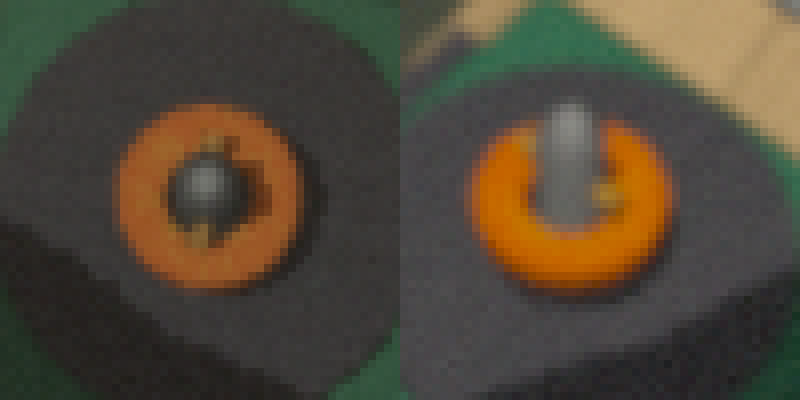

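The top view shows the ring at local (208,197), matching the projected (.526,-.007), and the spindle tip at (208,181) as predicted. The pin ends at (213,143) and (203,237) give a heading of about −6°. Descend onto the collar and grip it.

Request:
{"name": "arm_command", "arguments": {
  "gripper": [8.5,8.5,8.5,8.5,8.5],
  "slide": [
    [0.3,0,5],
    [0.3,0,10],
    [0.3,0,15],
    [0.3,0,18.6],
    [0.3,0,18.6]
  ],
  "turn": [
    [0,0,0],
    [0,0,0],
    [0,0,0],
    [0,0,0],
    [0,0,0]
  ],
  "force": 80
}}

```text
clock: 10.1
position: [0.4682, 0.2787, 0.0132]
tool_rot: [-3.138, 0.0, 2.094]
force: [0.6, 0.3, -0.2]
grip_width: 0.0847
```

Request:
{"name": "arm_command", "arguments": {
  "gripper": [8.5,4.5,4.5,4.5,4.5],
  "slide": [
    [0,0,0],
    [0,0,0],
    [0,0,0],
    [0,0,0],
    [0,0,0]
  ],
  "turn": [
    [0,0,0],
    [0,0,0],
    [0,0,0],
    [0,0,0],
    [0,0,0]
  ]
}}

```text
clock: 10.72
position: [0.4701, 0.2797, 0.0164]
tool_rot: [3.14, 0.001, 2.093]
force: [-2.8, -2.9, 21.7]
grip_width: 0.0507
```

Request:
{"name": "arm_command", "arguments": {
  "gripper": [4.5,4.5],
  "slide": [
    [0,0,0],
    [0,0,0]
  ],
  "turn": [
    [0,0,0],
    [0,0,0]
  ]
}}

```text
clock: 10.98
position: [0.4701, 0.2796, 0.0164]
tool_rot: [3.14, 0.001, 2.093]
force: [-3.2, -3.4, 21.7]
grip_width: 0.0505
```

```bash
python3 -c "
from h import *
to(.526,-.0072,.17,130);print(bot.observe()['qpos'])"
```

```text
t 10.975 pos [0.4701 0.2796 0.0164] rot [179.9   0.  119.9] slide cm [-27.66, -9.44, -15.36] turn [0.1, 0.0, -10.1]
[-0.28003705  0.76918988 -0.51092443  1.92318734  0.63452399  0.61273908
 -0.68170103]
```

Request:
{"name": "arm_command", "arguments": {
  "gripper": [4.5,4.5,4.5,4.5,4.5],
  "slide": [
    [0,0,-3],
    [0,0,-7],
    [0,0,-11],
    [0,0,-15.3],
    [0,0,-15.3]
  ],
  "turn": [
    [0,0,0],
    [0,0,0],
    [0,0,0],
    [0,0,0],
    [0,0,0]
  ]
}}

```text
clock: 11.6
position: [0.4705, 0.2801, 0.1709]
tool_rot: [3.137, 0.0, 2.093]
force: [0.3, 0.4, -3.2]
grip_width: 0.0504
```

Request:
{"name": "arm_command", "arguments": {
  "gripper": [4.5,4.5,4.5,4.5,4.5],
  "slide": [
    [-27.6,-9.4,0],
    [-27.6,-9.4,0],
    [-27.6,-9.4,0],
    [-27.6,-9.4,0],
    [-27.6,-9.4,0]
  ],
  "turn": [
    [0,0,-10],
    [0,0,-10],
    [0,0,-10],
    [0,0,-10],
    [0,0,-10]
  ]
}}

```text
clock: 12.22
position: [0.5255, -0.01, 0.1671]
tool_rot: [-3.14, -0.0, 2.266]
force: [0.8, 0.4, -2.8]
grip_width: 0.0502
```

Request:
{"name": "arm_command", "arguments": {
  "gripper": [4.5,4.5,4.5],
  "slide": [
    [0,0,0],
    [0,0,0],
    [0,0,0]
  ],
  "turn": [
    [0,0,0],
    [0,0,0],
    [0,0,0]
  ]
}}

```text
clock: 12.6
position: [0.5255, -0.0054, 0.1677]
tool_rot: [3.142, -0.0, 2.27]
force: [0.0, -0.4, -2.5]
grip_width: 0.0503
```

Run:
```python
from h import *
to(.526,-.0072,.13,130)
s=vision.grab_frame("side");p=bot.observe()["position"]
cv2.imwrite("pics/c.png",cv2.resize(s[150:250,210:310],None,fx=6,fy=6,interpolation=3))
for P in [p+[0,0,-.0164],(.526,-.0072,.11)]: print((proj("side",P)-[210,150])*6)
```

```text
t 12.6 pos [ 0.5255 -0.0054  0.1677] rot [180.   -0.  130.1] slide cm [-0.17, -0.08, 3.77] turn [0.0, -0.0, 0.1]
[305.0398784  292.58066156]
[306.68696528 359.72196533]
```

View pics/c.png

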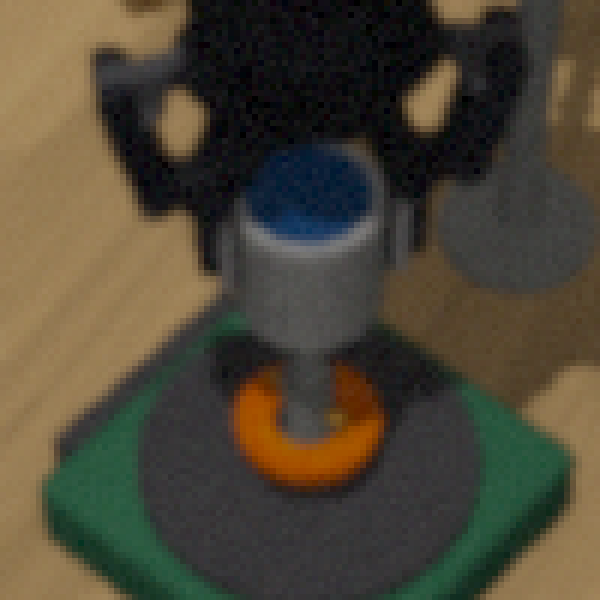

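Collar held upright, axis at x≈312 against the spindle's ≈308, so it's about 1 mm off. Correct and descend, watching the force.

Request:
{"name": "arm_command", "arguments": {
  "gripper": [4.5,4.5,4.5,4.5,4.5],
  "slide": [
    [-0.2,0,2],
    [-0.2,0,4],
    [-0.2,0,4.7],
    [-0.2,0,5.2],
    [-0.2,0,5.2]
  ],
  "turn": [
    [0,0,0],
    [0,0,0],
    [0,0,0],
    [0,0,0],
    [0,0,0]
  ]
}}

```text
clock: 13.28
position: [0.5271, -0.008, 0.1157]
tool_rot: [-3.142, -0.0, 2.269]
force: [-0.7, 0.9, -2.3]
grip_width: 0.0506
```

Request:
{"name": "arm_command", "arguments": {
  "gripper": [4.5,4.5,4.5,4.5],
  "slide": [
    [0,0,0.5],
    [0,0,0.9],
    [0,0,1.1],
    [0,0,1.1]
  ],
  "turn": [
    [0,0,0],
    [0,0,0],
    [0,0,0],
    [0,0,0]
  ]
}}

```text
clock: 13.78
position: [0.527, -0.0081, 0.1047]
tool_rot: [-3.141, -0.0, 2.268]
force: [0.6, 0.1, -2.4]
grip_width: 0.0505
```

Request:
{"name": "arm_command", "arguments": {
  "gripper": [4.5,4.5,4.5],
  "slide": [
    [0,0,0.1],
    [0,0,0.2],
    [0,0,0.2]
  ],
  "turn": [
    [0,0,0],
    [0,0,0],
    [0,0,0]
  ]
}}

```text
clock: 14.15
position: [0.5273, -0.0081, 0.1036]
tool_rot: [3.141, 0.001, 2.268]
force: [-4.1, -0.7, 16.4]
grip_width: 0.0505
```

On the pin at ~19 N (z as predicted). Now turn under that light push and watch for the force to vanish.

Request:
{"name": "arm_command", "arguments": {
  "gripper": [4.5,4.5,4.5,4.5,4.5],
  "slide": [
    [0,0,0],
    [0,0,0],
    [0,0,0],
    [0,0,0],
    [0,0,0]
  ],
  "turn": [
    [0,0,2],
    [0,0,4],
    [0,0,6],
    [0,0,8],
    [0,0,8]
  ]
}}

```text
clock: 14.78
position: [0.5279, -0.0081, 0.1039]
tool_rot: [3.14, 0.001, 2.128]
force: [-2.7, -0.3, 14.7]
grip_width: 0.0507
```

Request:
{"name": "arm_command", "arguments": {
  "gripper": [4.5,4.5,4.5,4.5,4.5],
  "slide": [
    [0,0,0],
    [0,0,0],
    [0,0,0],
    [0,0,0],
    [0,0,0]
  ],
  "turn": [
    [0,0,2],
    [0,0,4],
    [0,0,6],
    [0,0,8],
    [0,0,8]
  ]
}}

```text
clock: 15.4
position: [0.5281, -0.0082, 0.1039]
tool_rot: [3.14, 0.001, 1.988]
force: [-1.1, -1.7, 15.2]
grip_width: 0.0502
```

Request:
{"name": "arm_command", "arguments": {
  "gripper": [4.5,4.5,4.5,4.5,4.5],
  "slide": [
    [0,0,0],
    [0,0,0],
    [0,0,0],
    [0,0,0],
    [0,0,0]
  ],
  "turn": [
    [0,0,2],
    [0,0,4],
    [0,0,6],
    [0,0,8],
    [0,0,8]
  ]
}}

```text
clock: 16.02
position: [0.5282, -0.0081, 0.1039]
tool_rot: [3.139, 0.001, 1.849]
force: [-0.1, -1.5, 13.8]
grip_width: 0.0507
```

Request:
{"name": "arm_command", "arguments": {
  "gripper": [4.5,4.5,4.5,4.5,4.5],
  "slide": [
    [0,0,0],
    [0,0,0],
    [0,0,0],
    [0,0,0],
    [0,0,0]
  ],
  "turn": [
    [0,0,2],
    [0,0,4],
    [0,0,6],
    [0,0,8],
    [0,0,8]
  ]
}}

```text
clock: 16.65
position: [0.5281, -0.0086, 0.1039]
tool_rot: [3.139, 0.001, 1.709]
force: [0.1, -3.4, 14.5]
grip_width: 0.0498
```

Request:
{"name": "arm_command", "arguments": {
  "gripper": [4.5,4.5,4.5,4.5,4.5],
  "slide": [
    [0,0,0],
    [0,0,0],
    [0,0,0],
    [0,0,0],
    [0,0,0]
  ],
  "turn": [
    [0,0,2],
    [0,0,4],
    [0,0,6],
    [0,0,8],
    [0,0,8]
  ]
}}

```text
clock: 17.27
position: [0.5278, -0.0085, 0.1037]
tool_rot: [3.14, 0.001, 1.569]
force: [-1.2, -3.2, 10.9]
grip_width: 0.0504
```

Request:
{"name": "arm_command", "arguments": {
  "gripper": [4.5,4.5,4.5,4.5,4.5],
  "slide": [
    [0,0,0],
    [0,0,0],
    [0,0,0],
    [0,0,0],
    [0,0,0]
  ],
  "turn": [
    [0,0,2],
    [0,0,4],
    [0,0,6],
    [0,0,8],
    [0,0,8]
  ]
}}

```text
clock: 17.9
position: [0.5277, -0.0084, 0.1035]
tool_rot: [3.14, 0.0, 1.43]
force: [-1.0, -1.6, 9.3]
grip_width: 0.0505
```

Request:
{"name": "arm_command", "arguments": {
  "gripper": [4.5,4.5,4.5,4.5,4.5],
  "slide": [
    [0,0,0.05],
    [0,0,0.05],
    [0,0,0.05],
    [0,0,0.05],
    [0,0,0.05]
  ],
  "turn": [
    [0,0,2],
    [0,0,4],
    [0,0,6],
    [0,0,8],
    [0,0,8]
  ]
}}

```text
clock: 18.52
position: [0.5272, -0.0079, 0.1023]
tool_rot: [3.141, -0.0, 1.291]
force: [1.7, 3.0, -1.1]
grip_width: 0.0505
```

Request:
{"name": "arm_command", "arguments": {
  "gripper": [4.5,4.5,4.5,4.5,4.5],
  "slide": [
    [0,0,0],
    [0,0,0],
    [0,0,0],
    [0,0,0],
    [0,0,0]
  ],
  "turn": [
    [0,0,2],
    [0,0,4],
    [0,0,6],
    [0,0,8],
    [0,0,8]
  ]
}}

```text
clock: 19.15
position: [0.5272, -0.0079, 0.1023]
tool_rot: [3.141, -0.0, 1.15]
force: [2.8, 3.8, -2.8]
grip_width: 0.0505
```

Force has gone to about −3 N (free hanging), 1.4 mm lower, so the keyway has been found. I'll back off a few degrees to centre it and go down.

Request:
{"name": "arm_command", "arguments": {
  "gripper": [4.5,4.5,4.5,4.5,4.5],
  "slide": [
    [0,0,0],
    [0,0,0],
    [0,0,0.15],
    [0,0,0.3],
    [0,0,0.3]
  ],
  "turn": [
    [0,0,-3],
    [0,0,-6],
    [0,0,-6],
    [0,0,-6],
    [0,0,-6]
  ]
}}

```text
clock: 19.77
position: [0.5272, -0.008, 0.0992]
tool_rot: [3.141, -0.0, 1.255]
force: [3.6, 2.4, -2.1]
grip_width: 0.0505
```

```bash
python3 -c "
from h import *
s=bot.observe();print(s['moment'],s['force'],s['position'],s['qpos'])"
```

```text
[ 0.82826217 -1.03553864 -0.01835128] [ 3.61502797  2.40229515 -2.09087969] [ 0.52719776 -0.0080237   0.09919344] [ 0.17958116  0.57760335 -0.37407401  1.95174571  0.32669003  0.67052972
 -0.71322577]
```

Passing freely below the pin top. Continue to the plate.

Request:
{"name": "arm_command", "arguments": {
  "gripper": [4.5,4.5,4.5,4.5],
  "slide": [
    [0,0,0.3],
    [0,0,0.6],
    [0,0,0.8],
    [0,0,0.8]
  ],
  "turn": [
    [0,0,0],
    [0,0,0],
    [0,0,0],
    [0,0,0]
  ]
}}

```text
clock: 20.27
position: [0.5272, -0.008, 0.091]
tool_rot: [3.142, -0.0, 1.256]
force: [4.8, 3.8, -3.2]
grip_width: 0.0504
```

Request:
{"name": "arm_command", "arguments": {
  "gripper": [4.5,4.5,4.5,4.5],
  "slide": [
    [0,0,0.3],
    [0,0,0.6],
    [0,0,0.8],
    [0,0,0.8]
  ],
  "turn": [
    [0,0,0],
    [0,0,0],
    [0,0,0],
    [0,0,0]
  ]
}}

```text
clock: 20.78
position: [0.5273, -0.0079, 0.0833]
tool_rot: [3.141, -0.0, 1.256]
force: [3.8, 4.6, 3.6]
grip_width: 0.0505
```

Request:
{"name": "arm_command", "arguments": {
  "gripper": [4.5,4.5,4.5,4.5],
  "slide": [
    [0,0,0.15],
    [0,0,0.25],
    [0,0,0.3],
    [0,0,0.3]
  ],
  "turn": [
    [0,0,0],
    [0,0,0],
    [0,0,0],
    [0,0,0]
  ]
}}

```text
clock: 21.28
position: [0.5273, -0.0079, 0.0805]
tool_rot: [3.141, -0.0, 1.256]
force: [1.4, 4.4, 7.4]
grip_width: 0.0502
```

Request:
{"name": "arm_command", "arguments": {
  "gripper": [4.5,4.5,4.5],
  "slide": [
    [0,0,0.05],
    [0,0,0.1],
    [0,0,0.1]
  ],
  "turn": [
    [0,0,0],
    [0,0,0],
    [0,0,0]
  ]
}}

```text
clock: 21.65
position: [0.5273, -0.0079, 0.0802]
tool_rot: [3.141, -0.0, 1.256]
force: [-3.8, 4.4, 24.6]
grip_width: 0.0503
```

Hard stop at TCP 0.0802 (0.0804 predicted), with force jumping from 7 to 25 N: home. One last look before handing in.

Request:
{"name": "arm_command", "arguments": {
  "gripper": [4.5,4.5,4.5,4.5],
  "slide": [
    [0,0,0],
    [0,0,0],
    [0,0,0],
    [0,0,0]
  ],
  "turn": [
    [0,0,0],
    [0,0,0],
    [0,0,0],
    [0,0,0]
  ]
}}

```text
clock: 22.15
position: [0.5273, -0.008, 0.0802]
tool_rot: [3.141, -0.0, 1.256]
force: [-3.5, 3.3, 24.6]
grip_width: 0.0506
```

Run:
```python
from h import *
s=vision.grab_frame("side");cv2.imwrite("pics/end.png",cv2.resize(s[50:280,110:360],None,fx=2.5,fy=2.5,interpolation=3))
```

```text
(no output)
```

View pics/end.png

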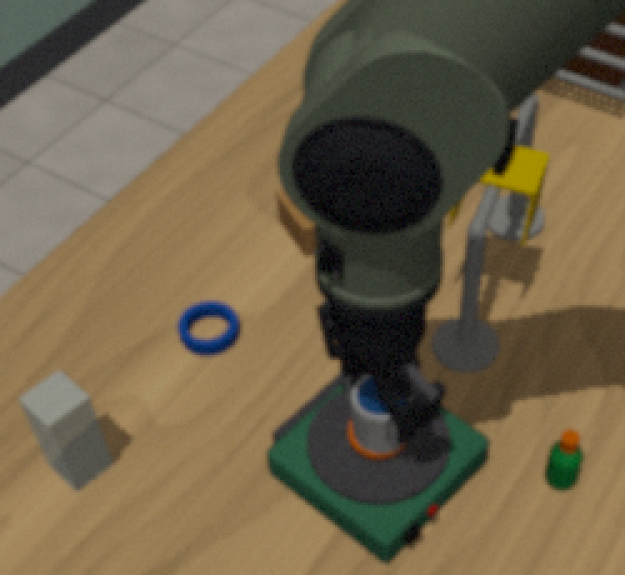

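The collar sits on the orange plate, upright and held. The guard still hangs on the bar and the bystanders in view are in place. Handing in.

```bash
python3 -c "
from h import *
print(job_done())"
```

```text
the job is handed in; nothing more can be done
None
```

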